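Seat the kidney plate in the mincer head

ROBOT

A 6-joint arm with a two-finger parallel gripper is mounted at the origin on the work surface. World frame = base frame: x ahead of the robot, y to its left, z up, the work surface at z = 0. Lengths are in mm, angles in rad, forces in N, time in s.
With the tool pointing down it reaches from about 350 to 975 mm from the base axis. Payload 7.1 kg.
Tool frame: the origin (TCP) lies at the very end of the fingers, on their centre line; the grasp point (between the pads) lies 19 mm behind it (ctrl.grip_depth is the distance from the TCP to the grasp point, in mm); x points along the fingers, z is the direction in which the jaws open and shut, and the axes are right-handed (so a half turn about x gives the same grasp; the last joint's range is limited). The gripper opens to 88 mm and grips with 3 to 60 N. Pads are 20 mm wide; open, the fingers measure 115 mm over their backs; the gripper's body (75 mm by 178 mm) begins 61 mm behind the grasp point.
Start: joints at [-1.121, 0.423, 1.63, -0, 1.089, -0.019], TCP at [282.399, -557.544, 222.675] pointing down, gripper open.
Joint ranges: [-3, 3], [-0.9, 2.11], [0.09, 2.58], [-1.31, 4.45], [0.11, 2.69], [-2.54, 2.54]. Speed limits (rad/s): [2.39, 2.39, 3.01, 3.14, 3.14, 3.14].

INTERFACE

Orientations are given as a rotation vector (axis times angle).
In Python, from workcell import ctrl gives the robot as it stands. The module is installed in compiled form; this text tells all that it offers.
- The arm moves only by the tool send_rows, never from a script. Its argument "rows" is a list of rows, each a list of 4 numbers: the shift along the tool's x, y, z in mm, then the turn about the tool's x in rad. In form: [[x, y, z, turn], ...]. A call has 1 to 10 rows; each row shifts and turns the pose as measured when the row begins, along the tool's axes as they then stand; what a row does not reach is not made up. A row lasts 1/12 s, in which the tool goes at most 41.7 mm and 7.16 degrees, less where a joint would pass 70% of its speed; a pose out of reach is approached as far as the arm can. A call with a gripper value outside its range is refused whole. "fingers" is the opening, from 0 (shut) to 1 (fully open), set as the call begins (left out, the last holds). The fingers move at their own pace and stop on an object; the grip force is fixed at half the most. Time passes only in rows, so rows that do not move let the fingers close. It gives the time, the measured TCP pose, the force and the opening at its end, in the units of the state.
- ctrl.get_obs(): the state, without advancing time (a new reading comes with each control period).
- ctrl.get_image(name): name is "scene" or "top" or "wrist"; returns a dict with "img" (384x512x3 uint8, red, green, blue), "depth" (384x512 float32, mm along the optical axis (not along the pixel's ray), 0 where there is no reading), "mtx" (3x3 intrinsics, pixels), "world_from_camera" (4x4, takes a point from camera to world coordinates). Camera axes: x right, y down, z forward; pixel columns grow to the right and rows downward; lengths in mm; the calibration is good to about 2 mm. A picture is of the moment at which its call begins.
- ctrl.close_job(): hands the job in, once; it reports no verdict.
The state is a dict: "t": time; "qpos": joint angles; "qvel": joint speeds; "joint_torque": joint torques, N m; "ee_pos": TCP position; "orientation": TCP orientation; "ft_force": force on the tool from outside, world axes, zero at the start; "moment": the same for the moment, N m; "width": finger opening in mm.
Only numpy, scipy, OpenCV 4.12 (cv2) and the standard library are available. Lean on these libraries where they do the work, as an engineer would, in place of code of your own. Each camera call takes 0.05 s, during which the arm holds its last target.

TASK

The mincer head stands on the table with its mouth up and its kidney plate has been set in loosely, with the notch in its rim away from the locating pin. With a fingertip, turn the plate round in the mouth until its notch is over the pin, then press it down until it is seated flat and fully home, and let go. Do not pick the plate up or take it out of the mouth, and leave the other mincer parts standing where they are.

Things in the scene. Friction and masses are not known exactly. Their poses are not given: they have to be found in the camera images.
- mincer_head: Grey cast mincer head, fixed, upright on its rear flange: round barrel, 140 mm across at the mouth, mouth face 190 mm above the table. Origin: barrel axis at table height; z up; x points from the axis to the locating pin. A feed neck 88 mm across sticks out towards +x to 138 mm from the axis, 30 to 118 mm above the table.
- mouth (a point): Middle of the head's mouth, on the barrel axis, 190 mm above the table. Bore 123 mm diameter, 9 mm deep down to a flat shoulder (181 mm above the table), on which the plate's rim lies when home. A fixed 15 mm spigot on the axis (top 191 mm above the table) centres the plate, which turns about this axis.
- pin (a point): Top of the locating pin: upright steel pin 8 mm thick with a round top, fixed on the shoulder at the edge of the bore, 60.5 mm from the axis towards the head's +x, top 185.5 mm above the table. Its outer half shows in a 14 mm wide slot milled through the mouth's wall.
- plate: Steel kidney plate, loose, about 0.55 kg, disc 120 mm diameter, 12 mm thick. Origin: centre of its underside; z up; x points to the middle of its only notch. At the start it lies level on the knife, underside 186 mm and top 198 mm above the table, notch at least 30 degrees from the pin, either way. It turns about the barrel axis with light friction and stays where it is left.
- plate_top (a point): Centre of the plate's upper face. Rim from 48 to 60 mm radius, hub from 8.5 to 18 mm, three webs 12 mm wide between them, at the notch and at 120 degrees either side. Between the webs are three open kidneys, radius 18 to 48 mm: a fingertip can enter one and push a web sideways. Reach no lower than 188 mm above the table there: the knife (top 186 mm) lies below.
- notch (a point): Middle of the open side of the notch in the plate's rim, at the upper face, 60.5 mm from the plate's centre along its x. About 12 mm wide, 7 mm deep, through the whole thickness. The 8 mm pin enters it; its round top helps it in from about 3 mm off. Off the pin, the plate cannot go home.
- web (a point): Top of the web beside the notch, 30 mm from the plate's centre along its x. The knife under the plate is a stiff sliding fit: with the notch over the pin, 6 to 12 N down on the hub or webs pushes plate and knife 5 mm down, until the rim lies on the shoulder. Home: underside 181 mm, top 193 mm above the table, 3 mm proud of the mouth; it stays there when released.
- clamp_ring: Bystander: the head's clamp ring, grey, loose, 180 mm across its lugs, 34 mm high. Origin: centre of its underside.
- fine_plate: Bystander: a second mincer plate with many small holes, loose, 120 mm diameter, 12 mm thick, lying on the table. Origin: centre of its underside.
- stomper: Bystander: white plastic meat stomper standing upright, loose, 70 mm across at its collar, 203 mm high. Origin: centre of its underside.
Mind the look-alikes: they are no part of the job. What is shaped like the plate but blue or pink is not meant.

How it is judged (in metres and radians):
At the end, for the whole second after the job is handed in: The plate lies flat (within 0.025 rad) and at rest in the mouth, its underside within 1.5 mm of the shoulder 181 mm above the table, with the notch over the pin (within 6 mm horizontally) (z of plate in the frame of mincer_head between 0.1785 and 0.1825 m and angle between plate's own z axis and vertical below 0.025 rad and horizontal distance between notch and pin below 0.006 m and linear speed of plate below 0.01 m/s); the robot touches nothing.
It fails at once if the plate is lifted: more than 10 mm above where it lay, or tipped by more than 0.25 rad (z of plate in the frame of mincer_head above 0.196 m or angle between plate's own z axis and vertical above 0.25 rad).
It fails at once if another mincer part is moved by more than 20 mm (distance of any of clamp_ring, fine_plate, stomper from where it was at the start of the episode above 0.02 m).
It fails at once if the stomper is knocked over (angle between stomper's own z axis and vertical above 0.5 rad).
It also fails if it takes over 48 s, if anything falls off the work surface, if the arm or the gripper's body presses on something with over 40 N, if the wrist force passes 120 N, or if a joint passes its speed limit or range.

## Working session

There is one attempt and no reset: what is moved stays moved. The work goes in short steps, Python scripts to look and compute and a tool call to move; the robot and the scene stay as the last step left them, time stands still between calls to the robot, and variables do not carry over. Pictures are saved under pics/ and viewed, and the job is handed in when it is done.

Besides the shell and the picture viewer there is one more tool, called after "Request:" by a JSON object that holds its "name" and its "arguments". send_rows: Moves the arm, as the interface text tells. Its arguments: {"type":"object","properties":{"rows":{"type":"array"},"fingers":{"type":"number"}},"required":["rows"]}

```bash
mkdir -p pics
python3 - <<'E'
from workcell import ctrl
import cv2,pickle,numpy as np
o=ctrl.get_obs();print(o)
for n in ["scene","top","wrist"]:
    d=ctrl.get_image(n);pickle.dump(d,open(n+".pkl","wb"))
    cv2.imwrite(f"pics/{n}0.png",d["img"][:,:,::-1]);print(n,d["mtx"].tolist(),np.round(d["world_from_camera"],3).tolist())
E
```

```text
{'t': 0.0, 'qpos': array([-1.12101496e+00,  4.23813148e-01,  1.63063756e+00,  4.78237883e-06,
        1.08860693e+00, -1.90437088e-02]), 'qvel': array([-0.00043326, -0.0009407 , -0.0006698 , -0.00087462, -0.00088006,
       -0.00038115]), 'joint_torque': array([-3.85302686e-03, -5.44638813e+01, -2.73670381e+01,  6.40251464e-02,
        2.27707950e-02, -1.59348792e-04]), 'ee_pos': array([ 282.16936607, -557.08731386,  221.93959087]), 'orientation': array([ 0.85812661,  1.39649543, -0.85682588]), 'ft_force': array([ 0.2422422 , -0.33018743,  0.42585613]), 'moment': array([0.01533489, 0.02213104, 0.01442644]), 'width': 87.73041302626824}
scene [[399.155671674407, 0.0, 256.3265495753961], [0.0, 399.155671674407, 195.713853854558], [0.0, 0.0, 1.0]] [[0.34, 0.806, -0.485, 1118.305], [0.94, -0.282, 0.19, -190.699], [0.017, -0.52, -0.854, 1205.707], [0.0, 0.0, 0.0, 1.0]]
top [[426.5042974660484, 0.0, 256.0728133122421], [0.0, 426.5042974660484, 187.6574087832995], [0.0, 0.0, 1.0]] [[0.007, -0.982, 0.189, 334.728], [-1.0, -0.009, -0.008, 25.286], [0.009, -0.189, -0.982, 1216.953], [0.0, 0.0, 0.0, 1.0]]
wrist [[295.92368847764527, 0.0, 250.82546702749474], [0.0, 295.92368847764527, 188.44740950006326], [0.0, 0.0, 1.0]] [[0.451, -0.856, -0.253, 351.769], [-0.893, -0.433, -0.126, -521.935], [-0.002, 0.283, -0.959, 384.361], [0.0, 0.0, 0.0, 1.0]]
```

View pics/scene0.png

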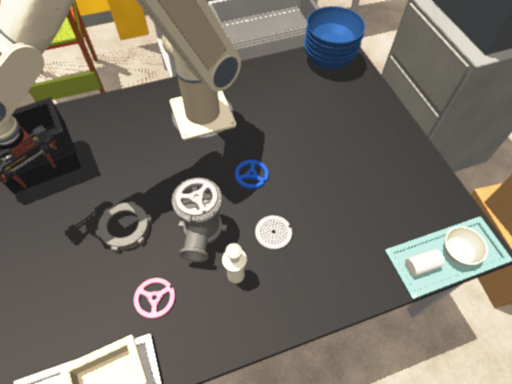

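View pics/top0.png

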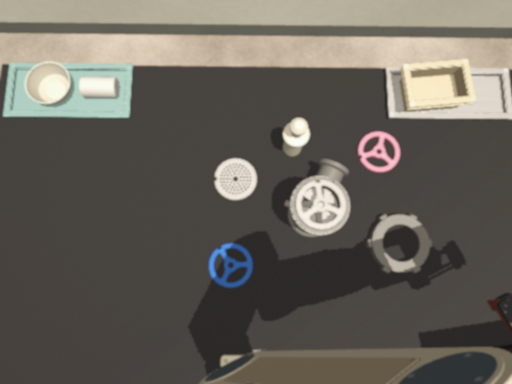

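View pics/wrist0.png

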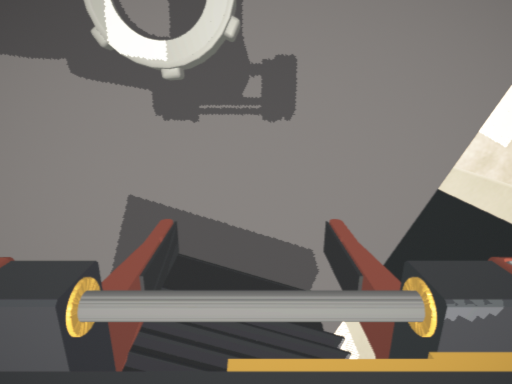

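Candidates for the plate in the top image:
- Steel three-web plate in the head's mouth, (320,205). This is my choice: it's steel and sits in the grey head.
- Blue look-alike, (231,265): excluded by colour.
- Pink look-alike, (379,152): excluded by colour.
- Fine plate with many holes, (235,179): a bystander.

I'll check the choice in a close crop.

Run:
```python
import cv2,pickle,numpy as np
t=pickle.load(open("top.pkl","rb"));s=pickle.load(open("scene.pkl","rb"))
a=cv2.resize(t["img"][160:250,275:365],(400,400),interpolation=cv2.INTER_CUBIC)
b=cv2.resize(s["img"][165:265,160:240][:80],(400,400),interpolation=cv2.INTER_CUBIC)
cv2.imwrite("pics/crop0.png",np.hstack([a,b])[:,:,::-1])
```

```text
(no output)
```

View pics/crop0.png

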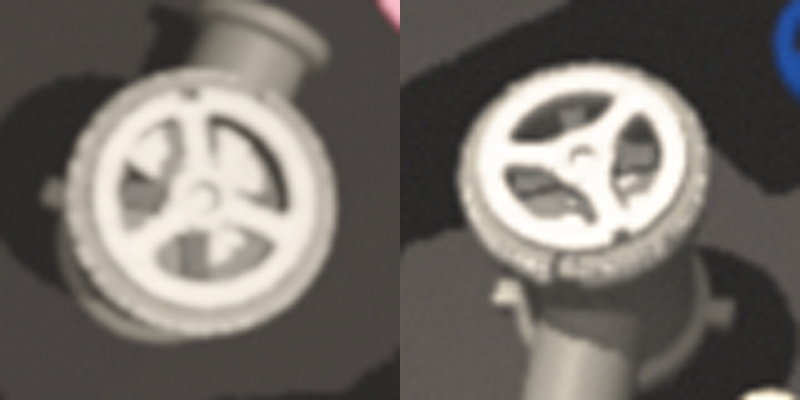

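The crop confirms a steel three-web plate in the grey head. The notch is at crop (190,95), or top px (317.8,181.4). The hub is at top px (321,204.5). The slot for the pin shows in the scene view near px (191.4,219). Next I'll measure these.

```bash
cat > h.py <<'E'
import numpy as np,cv2
def ray(d,uv,z):
    K=d["mtx"];T=d["world_from_camera"]
    r=T[:3,:3]@np.linalg.solve(K,[uv[0],uv[1],1.]);c=T[:3,3]
    return c+r*(z-c[2])/r[2]
def proj(d,P):
    P=np.atleast_2d(P);T=np.linalg.inv(d["world_from_camera"]);q=(T[:3,:3]@P.T).T+T[:3,3]
    q=(d["mtx"]@q.T).T;return q[:,:2]/q[:,2:]
def rectify(d,c,z,half,px):
    # metric view of plane z: px per mm ; image x = world x, image y = -world y
    g=np.linspace(-half,half,int(2*half*px)+1)
    X,Y=np.meshgrid(c[0]+g,c[1]-g)
    uv=proj(d,np.c_[X.ravel(),Y.ravel(),np.full(X.size,z)]).astype(np.float32)
    return cv2.remap(d["img"],uv[:,0].reshape(X.shape),uv[:,1].reshape(X.shape),cv2.INTER_CUBIC)
E
python3 - <<'E'
import pickle
from h import *
ims=[]
for n,hub,seed in (("top",(321.1,204.5),None),("scene",(197,196),None)):
    d=pickle.load(open(n+".pkl","rb"))
    g=cv2.cvtColor(d["img"],cv2.COLOR_RGB2GRAY)
    m=(g>200).astype(np.uint8)
    k,l=cv2.connectedComponents(m)
    lab=0
    for du in range(-6,7):
        for dv in range(-6,7):
            v=l[int(hub[1]+dv),int(hub[0]+du)]
            if v: lab=v
    c=max(cv2.findContours((l==lab).astype(np.uint8),cv2.RETR_EXTERNAL,cv2.CHAIN_APPROX_NONE)[0],key=len)
    P=np.array([ray(d,p,198)[:2] for p in cv2.convexHull(c)[:,0].astype(float)])
    (x,y),r=cv2.minEnclosingCircle(P.astype(np.float32))
    A=np.c_[2*P,np.ones(len(P))];s=np.linalg.lstsq(A,(P**2).sum(1),rcond=None)[0]
    print(n,"circle",x,y,r,"lsq",s[:2],np.sqrt(s[2]+s[:2]@s[:2]), "depthZ")
    for z in (198,190): ims.append(rectify(d,s[:2],z,80,2.5))
t=pickle.load(open("top.pkl","rb"));s=pickle.load(open("scene.pkl","rb"))
print("notch",ray(t,(317.75,181.4),198),"hub",ray(t,(321.1,204.5),198))
print("slot190",ray(s,(191.4,219),190))
cv2.imwrite("pics/rect0.png",np.hstack([ims[0],ims[3]])[:,:,::-1])
E
```

```text
top circle 492.67529296875 -139.42584228515625 60.84674835205078 lsq [ 492.72429948 -139.4052368 ] 60.32451520794369 depthZ
scene circle 487.41192626953125 -134.78720092773438 62.0216178894043 lsq [ 487.508009   -134.91028617] 61.448418746619566 depthZ
notch [ 547.97145589 -133.48107437  198.        ] hub [ 490.98323702 -140.43710706  198.        ]
slot190 [ 553.97019373 -167.12399555  190.        ]
```

View pics/rect0.png

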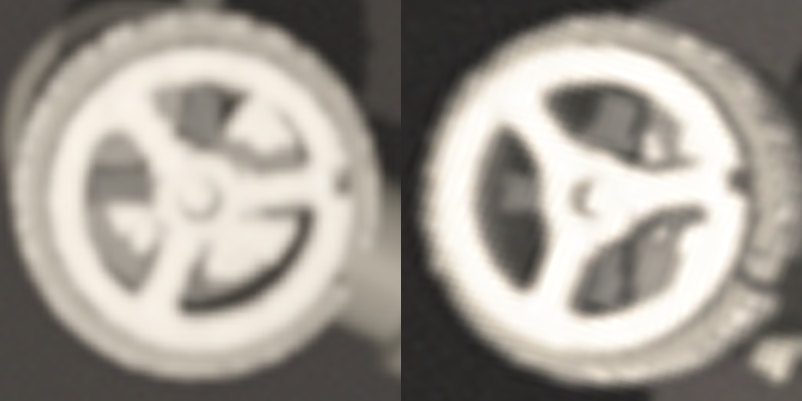

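```bash
cat >> h.py <<'E'
from scipy.spatial.transform import Rotation as R
def toolmove(o,target):
    M=R.from_rotvec(o["orientation"]).as_matrix()
    return M.T@(np.array(target)-o["ee_pos"]),M
E
python3 - <<'E'
from workcell import ctrl
from h import *
o=ctrl.get_obs();d,M=toolmove(o,(445,-160,275));print(d,d/10);print(M.round(3))
E
```

```text
[ -52.58315617  324.66735434 -280.86970598] [ -5.25831562  32.46673543 -28.0869706 ]
[[-0.     0.892  0.452]
 [ 0.001  0.452 -0.892]
 [-1.     0.    -0.001]]
```

Request:
{"name": "send_rows", "arguments": {"rows": [[-20,20,-18,0],[-15,30,-26,0],[-10,30,-26,0],[-5,30,-26,0],[-3,30,-26,0],[0,30,-26,0],[0,30,-26,0],[0,30,-26,0],[0,30,-26,0],[0,30,-26,0]], "fingers": 0}}

```text
t: 0.98
ee_pos: [429.4, -193.1, 275.3]
orientation: [0.868, 1.393, -0.866]
ft_force: [0.7, -0.4, 0.1]
width: 24.4
```

Request:
{"name": "send_rows", "arguments": {"rows": [[0,35,-29,0],[0,0,0,0]]}}

```text
t: 1.15
ee_pos: [447.6, -149.5, 275.5]
orientation: [0.866, 1.394, -0.861]
ft_force: [-0.1, -0.2, 0.4]
width: 11.3
```

Run:
```python
from workcell import ctrl
from h import *
import pickle
o=ctrl.get_obs();print(o["t"],o["ee_pos"],o["width"],o["ft_force"],o["qpos"])
d=ctrl.get_image("wrist");pickle.dump((d,o),open("w1.pkl","wb"));cv2.imwrite("pics/w1.png",d["img"][:,:,::-1])
print(d["world_from_camera"].round(3).tolist())
```

```text
1.15 [ 447.57856487 -149.51595676  275.45442279] 11.312187449202826 [-0.14415285 -0.16951635  0.36647326] [-0.35001264  0.12935222  1.9039081   0.00407011  1.10933934  0.75803155]
[[0.444, -0.86, -0.253, 517.281], [-0.896, -0.427, -0.121, -115.294], [-0.004, 0.281, -0.96, 437.96], [0.0, 0.0, 0.0, 1.0]]
```

View pics/w1.png

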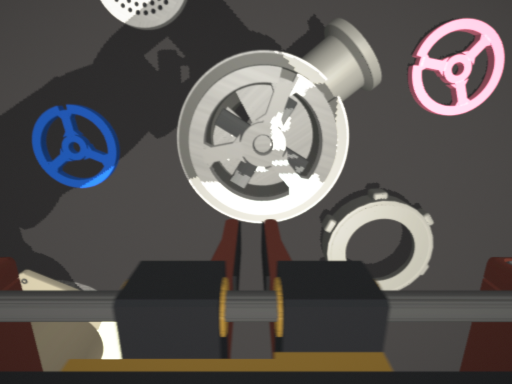

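The wrist view shows the plate at about (263,143), with the neck towards (350,60). Next I'll rectify the view to read the notch and the slot.

Run:
```python
import pickle
from h import *
d,o=pickle.load(open("w1.pkl","rb"))
c=ray(d,(263,143),198);print("hub",c)
a=rectify(d,(490,-137),198,80,2.5);b=rectify(d,(490,-137),190,80,2.5)
for im in (a,b):cv2.drawMarker(im,(200,200),(255,0,0),0,12,1)
cv2.imwrite("pics/rect1.png",np.hstack([a,b])[:,:,::-1])
```

```text
hub [ 492.60952174 -137.48282396  198.        ]
```

View pics/rect1.png

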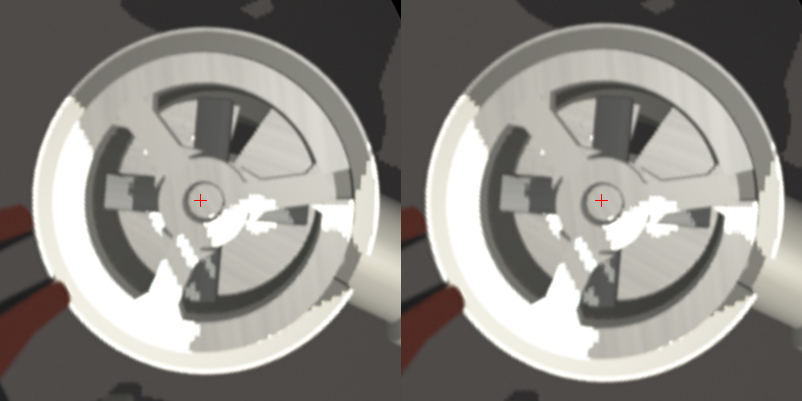

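Run:
```python
import pickle
from h import *
d,o=pickle.load(open("w1.pkl","rb"))
a=rectify(d,(540,-155),190,35,8)
t=pickle.load(open("scene.pkl","rb"));cv2.imwrite("pics/rect2.png",np.hstack([a[:,:399],cv2.resize(t["img"][190:240,165:225],(480,400),interpolation=cv2.INTER_CUBIC)[:,:399] if 0 else cv2.resize(t["img"][190:240,170:220],(400,561),interpolation=cv2.INTER_CUBIC)])[:,:,::-1])
```

```text
(no output)
```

View pics/rect2.png

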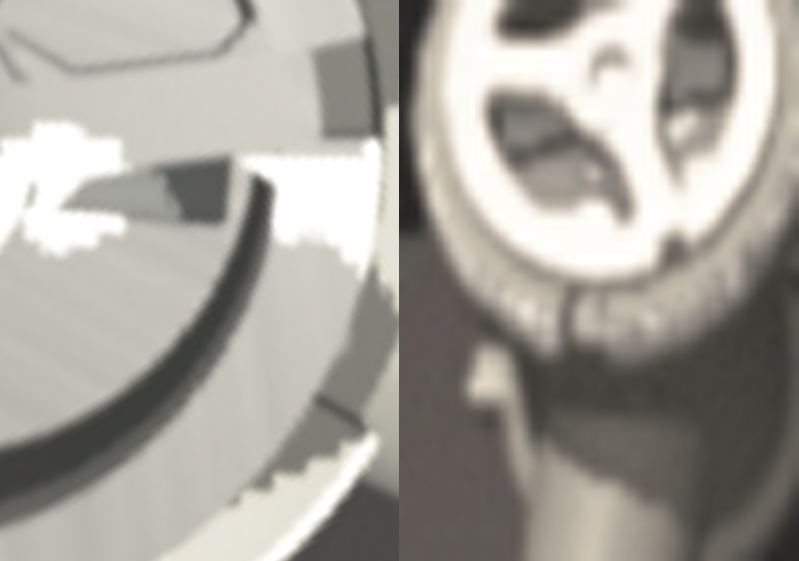

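Run:
```python
import pickle
from h import *
C=np.array([492.3,-137.4])
for n in ("w1","top","scene"):
    d=pickle.load(open(n+".pkl","rb")); d=d[0] if n=="w1" else d
    v,u=np.mgrid[:384,:512];D=d["depth"]
    P=np.stack([(u-d["mtx"][0,2])/d["mtx"][0,0]*D,(v-d["mtx"][1,2])/d["mtx"][1,1]*D,D],-1)[D>0]
    T=d["world_from_camera"];P=P@T[:3,:3].T+T[:3,3]
    q=P[:,:2]-C;r=np.hypot(*q.T);th=np.degrees(np.arctan2(q[:,1],q[:,0]))
    rim=P[(P[:,2]>196)&(P[:,2]<201)&(r<64)]
    print(n,"plate bbox mid",(rim[:,:2].max(0)+rim[:,:2].min(0))/2,np.ptp(rim[:,:2],0),"z",np.median(rim[:,2]))
    mo=P[(P[:,2]>187)&(P[:,2]<193)&(r<80)&(r>62)]
    print(" mouth mid",(mo[:,:2].max(0)+mo[:,:2].min(0))/2,np.ptp(mo[:,:2],0),"z",np.median(mo[:,2]))
    # neck: cylinder radius 44 axis z=74 : top ridge
    s=(r>80)&(r<150)&(P[:,2]>60)&(P[:,2]<125)&(abs(th+30)<40)
    N=P[s];print(" neck n",len(N),"zmax",np.percentile(N[:,2],99))
    top=N[N[:,2]>np.percentile(N[:,2],99)-6]
    t=top[:,:2]-C;print("  ridge ang",np.degrees(np.arctan2(*t.mean(0)[::-1])))
    # fit: axis through C at angle a, z=74; minimise spread of radial distance
    from scipy.optimize import least_squares
    B=N[np.hypot(*(N[:,:2]-C).T)<120]
    def f(p):
        w=B[:,:2]-C;l=-w[:,0]*np.sin(p[0])+w[:,1]*np.cos(p[0]);return np.hypot(l,B[:,2]-74)-p[1]
    x=least_squares(f,[-.5,40],loss="soft_l1").x;print("  fit ang",np.degrees(x[0]),"rad",x[1])
```

```text
w1 plate bbox mid [ 491.32102025 -137.44576691] [120.11752457 120.14106891] z 198.31243035979654
 mouth mid [ 491.33149688 -137.38774974] [143.41592488 143.47084728] z 190.18112405137515
 neck n 3767 zmax 118.58354053401744
  ridge ang -24.69890929544641
  fit ang -25.036205688323204 rad 34.12812114758676
top plate bbox mid [ 492.75001417 -139.18739179] [117.69798111 118.80544268] z 198.52827395887664
 mouth mid [ 493.1634647  -139.39201975] [140.9736904  142.50420401] z 190.21940453350612
 neck n 500 zmax 120.74013071285088
  ridge ang -25.85355740416971
  fit ang -25.952374004513285 rad 34.61451065201262
scene plate bbox mid [ 489.4129817  -134.63332765] [121.89067311 119.09704744] z 198.85198578784065
 mouth mid [ 489.0736198  -134.26592515] [144.08131552 143.02544981] z 190.3629024150169
 neck n 441 zmax 119.63460964714656
  ridge ang -24.2370355460172
  fit ang -23.8532556726828 rad 34.68755728079611
```

Centre is about (491.3,-137.4), pin at about -25° and notch at about +6°, so the plate must turn about -31° (clockwise from above). I'll turn the tool so its y axis is radial in the kidney at +66°.

Request:
{"name": "send_rows", "arguments": {"rows": [[0,0,0,-0.115],[0,0,0,-0.115],[0,0,0,-0.115],[0,0,0,-0.115],[0,0,0,-0.115],[0,0,0,-0.115],[0,0,0,0]], "fingers": 0}}

```text
t: 1.78
ee_pos: [443.9, -156.0, 274.2]
orientation: [0.304, 1.554, -0.304]
ft_force: [-0.2, 0.4, 0.6]
width: 0.5
```

Run:
```python
from workcell import ctrl
from h import *
o=ctrl.get_obs();d,M=toolmove(o,(504.7,-107.3,215));print(o["t"],o["width"],o["ee_pos"],d.round(1));print(M.round(3)[:,1],np.degrees(np.arctan2(M[1,1],M[0,1])),o["qpos"])
```

```text
1.7833 0.4927499174473282 [ 443.85487456 -156.00687834  274.16559705] [58.9 68.1 38.2]
[ 0.377  0.926 -0.001] 67.82823949917207 [-3.62850149e-01  1.30302521e-01  1.90601670e+00 -7.47052860e-04
  1.10963043e+00  2.44556424e-02]
```

Request:
{"name": "send_rows", "arguments": {"rows": [[0,34,19,0],[0,34,19,0],[25,0,0,0],[25,0,0,0],[9,0,0,0],[0,0,0,0]]}}

```text
t: 2.28
ee_pos: [506.8, -112.7, 213.9]
orientation: [0.326, 1.547, -0.329]
ft_force: [0.1, -1.0, 0.6]
width: 0.6
```

```bash
cat > st.py <<'E'
from workcell import ctrl
from h import *
import sys,pickle
C=np.array([491.3,-137.4])
o=ctrl.get_obs();M=R.from_rotvec(o["orientation"]).as_matrix()
q=o["ee_pos"][:2]-C
print(o["t"],o["ee_pos"].round(1),"F",o["ft_force"].round(1),"r",np.hypot(*q).round(1),"ang",np.degrees(np.arctan2(q[1],q[0])).round(1),"yang",np.degrees(np.arctan2(M[1,1],M[0,1])).round(1),"tilt",M[:,0].round(3))
if len(sys.argv)>1:
    n=sys.argv[1];d=ctrl.get_image("wrist");pickle.dump((d,o),open(n+".pkl","wb"))
    a=rectify(d,C,float(sys.argv[2]) if len(sys.argv)>2 else 198,80,2.4)
    cv2.imwrite(f"pics/{n}.png",np.hstack([a[:384],d["img"][:,60:460]])[:,:,::-1])
E
python3 st.py w2
```

```text
2.2833 [ 506.8 -112.7  213.9] F [ 0.1 -1.   0.6] r 29.2 ang 57.8 yang 66.1 tilt [-0.001 -0.002 -1.   ]
```

View pics/w2.png

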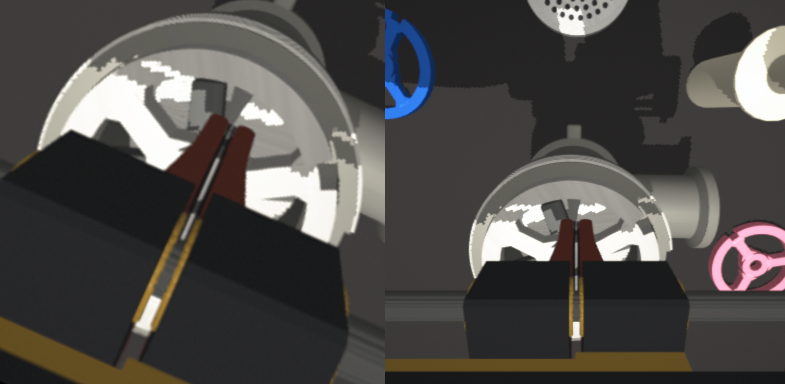

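Request:
{"name": "send_rows", "arguments": {"rows": [[0,4,-4,0],[0,0,0,0],[8,0,0,0],[6,0,0,0],[0,0,0,0]]}}

```text
t: 2.75
ee_pos: [505.8, -109.3, 203.8]
orientation: [0.33, 1.54, -0.333]
ft_force: [0.1, 0.1, -0.1]
width: 0.3
```

```bash
python3 st.py
```

```text
2.75 [ 505.8 -109.3  203.8] F [ 0.1  0.1 -0.1] r 31.6 ang 62.7 yang 65.8 tilt [ 0.005 -0.003 -1.   ]
```

Request:
{"name": "send_rows", "arguments": {"rows": [[4,1.5,-2,0],[5,0,0,0],[4,0,0,0],[0,0,0,0]]}}

```text
t: 3.08
ee_pos: [504.6, -107.0, 189.9]
orientation: [0.33, 1.539, -0.333]
ft_force: [0.0, 0.6, 0.8]
width: 0.7
```

```bash
python3 st.py w3
```

```text
3.0833 [ 504.6 -107.   189.9] F [0.  0.6 0.8] r 33.2 ang 66.3 yang 65.8 tilt [ 0.006 -0.004 -1.   ]
```

View pics/w3.png

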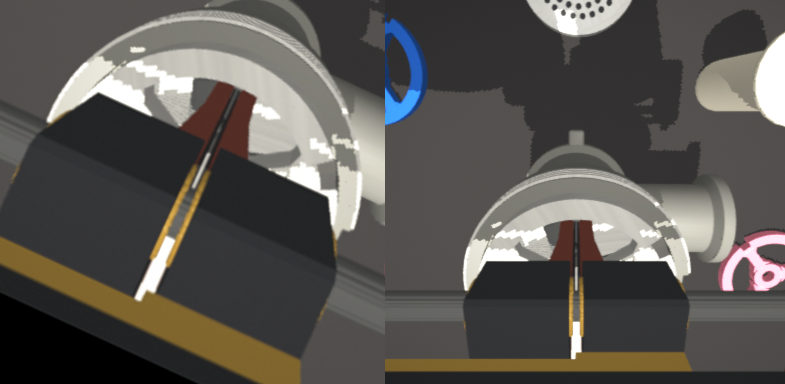

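Request:
{"name": "send_rows", "arguments": {"rows": [[-1,-0.1,2.7,0.08],[0,-0.1,2.7,0.08],[0,-0.1,2.7,0.08],[0,0,0,0]]}}

```text
t: 3.47
ee_pos: [512.0, -111.2, 191.0]
orientation: [0.525, 1.499, -0.527]
ft_force: [-0.6, 0.2, 0.4]
width: 0.4
```

```bash
python3 st.py
```

```text
3.4667 [ 512.  -111.2  191. ] F [-0.6  0.2  0.4] r 33.4 ang 51.6 yang 51.4 tilt [ 0.006 -0.004 -1.   ]
```

Request:
{"name": "send_rows", "arguments": {"rows": [[0,-0.2,2.0,0.06],[0,-0.2,2.0,0.06],[0,-0.2,2.0,0.06],[0,0,0,0]]}}

```text
t: 3.8
ee_pos: [516.0, -115.4, 191.1]
orientation: [0.663, 1.461, -0.665]
ft_force: [0.2, 0.5, 0.2]
width: 0.6
```

```bash
python3 st.py w4
```

```text
3.8 [ 516.  -115.4  191.1] F [0.2 0.5 0.2] r 33.1 ang 41.6 yang 41.2 tilt [ 0.005 -0.003 -1.   ]
```

View pics/w4.png

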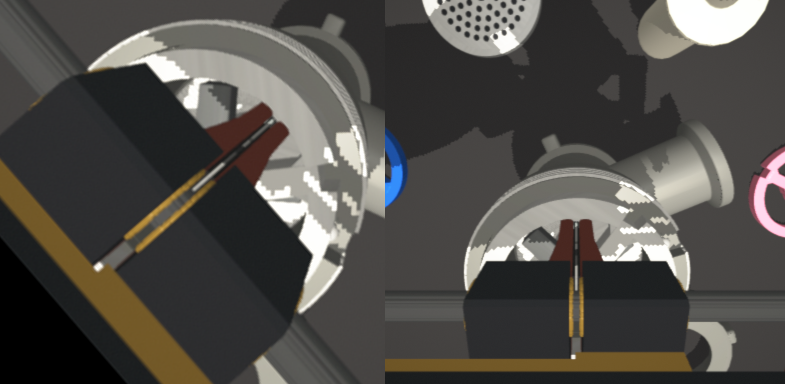

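Request:
{"name": "send_rows", "arguments": {"rows": [[0,-0.1,2.0,0.06],[0,-0.1,2.0,0.06],[0,-0.1,2.0,0.06],[0,-0.1,2.0,0.06],[0,0,0,0]]}}

```text
t: 4.27
ee_pos: [519.8, -120.3, 191.2]
orientation: [0.842, 1.398, -0.839]
ft_force: [0.2, 0.1, -0.0]
width: 0.7
```

```bash
python3 st.py w5
```

```text
4.2667 [ 519.8 -120.3  191.2] F [ 0.2  0.1 -0. ] r 33.2 ang 31.0 yang 28.1 tilt [ 0.004 -0.    -1.   ]
```

View pics/w5.png

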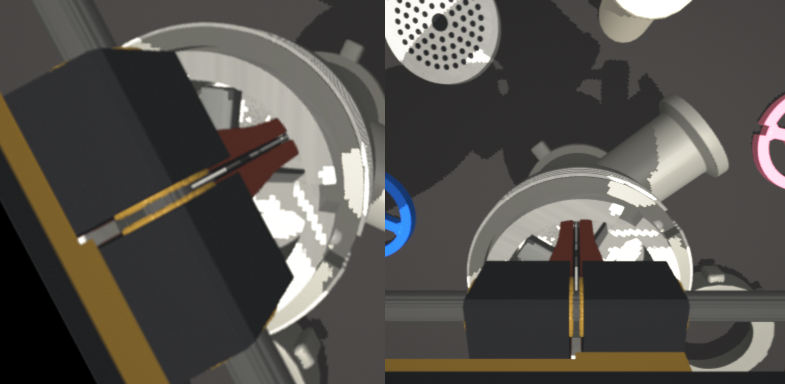

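Request:
{"name": "send_rows", "arguments": {"rows": [[0,-0.1,2.2,0.05],[0,-0.1,2.2,0.05],[0,-0.1,2.2,0.05],[0,-0.1,2.2,0.05],[0,-0.1,2.2,0.05],[0,0,0,0]]}}

```text
t: 4.82
ee_pos: [522.8, -128.7, 191.2]
orientation: [1.021, 1.317, -1.015]
ft_force: [-0.1, 1.0, 0.8]
width: 0.5
```

```bash
python3 st.py w6
```

```text
4.8167 [ 522.8 -128.7  191.2] F [-0.1  1.   0.8] r 32.7 ang 15.5 yang 14.7 tilt [ 0.004  0.002 -1.   ]
```

View pics/w6.png

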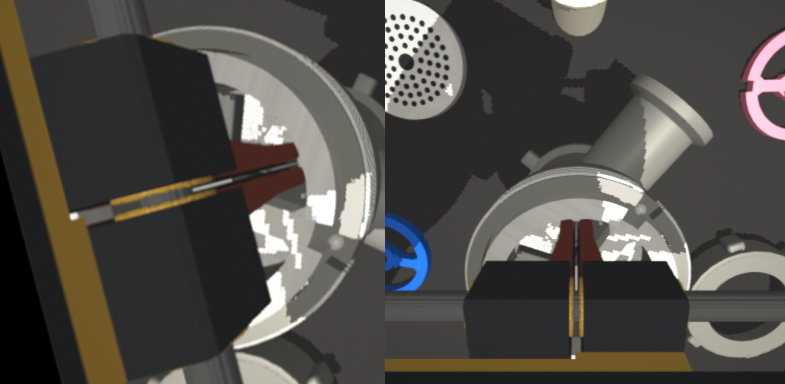

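The slot and pin now show at raw about (640,210). I'll zoom in to find the notch.

```bash
cat > zoom.py <<'E'
import sys,pickle
from h import *
C=np.array([491.3,-137.4])
n=sys.argv[1];d,o=pickle.load(open(n+".pkl","rb"))
out=[]
for z in (float(sys.argv[2]),185.5):
    a=rectify(d,(536,-146),z,40,4.9)
    for ang in range(-40,21,5):
        p=[C+r*np.array([np.cos(np.radians(ang)),np.sin(np.radians(ang))]) for r in (61,64)]
        q=[tuple(int(v) for v in ((p_[0]-496)*4.9,(-106-p_[1])*4.9)) for p_ in p]
        cv2.line(a,q[0],q[1],(255,0,0) if ang!=-25 else (0,255,0),1)
    out.append(a)
cv2.imwrite(f"pics/{n}z.png",np.hstack(out)[:,:,::-1])
E
python3 zoom.py w6 198
```

```text
(no output)
```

View pics/w6z.png

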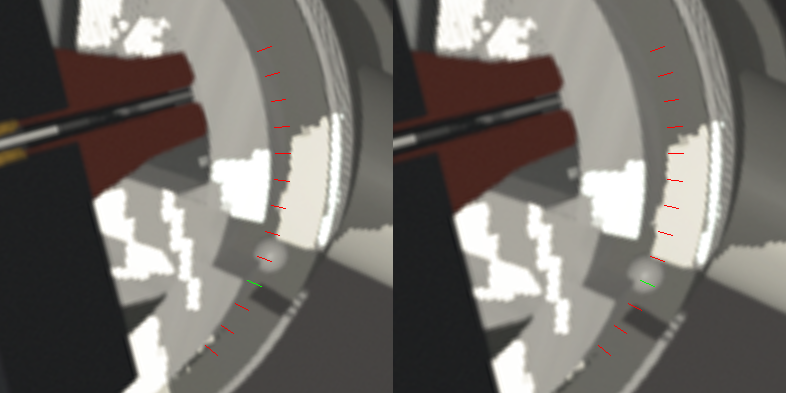

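```bash
cat > zoom2.py <<'E'
import sys,pickle
from h import *
C=np.array([491.3,-137.4])
n=sys.argv[1];d,o=pickle.load(open(n+".pkl","rb"));z=float(sys.argv[2])
S=14
a=rectify(d,(543,-158),z,20,S)
a=cv2.convertScaleAbs(a,alpha=1.3)
for ang in range(-40,1,5):
    p=[C+r*np.array([np.cos(np.radians(ang)),np.sin(np.radians(ang))]) for r in (60.5,62)]
    q=[tuple(int(v) for v in ((p_[0]-523)*S,(-138-p_[1])*S)) for p_ in p]
    cv2.line(a,q[0],q[1],(255,0,0) if ang!=-25 else (0,255,0),1)
cv2.imwrite(f"pics/{n}zz.png",a[:,:,::-1])
E
python3 zoom2.py w6 198
```

```text
(no output)
```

View pics/w6zz.png

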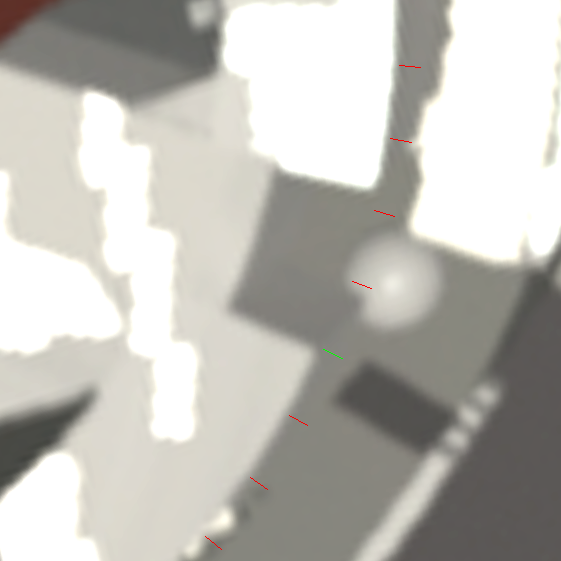

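The notch's rim corners are at (378,190) and (317,347), so the notch is at -19.4°. The pin is at -23.3°, which leaves about -4° to turn.

Request:
{"name": "send_rows", "arguments": {"rows": [[0,0,1.2,0.035],[0,0,1.2,0.035],[0,0,0,0]]}}

```text
t: 5.12
ee_pos: [523.2, -130.3, 191.2]
orientation: [1.066, 1.294, -1.059]
ft_force: [0.6, 1.2, -0.1]
width: 0.4
```

```bash
python3 st.py w7; python3 zoom2.py w7 198
```

```text
5.1167 [ 523.2 -130.3  191.2] F [ 0.6  1.2 -0.1] r 32.7 ang 12.6 yang 11.3 tilt [ 0.004  0.002 -1.   ]
```

View pics/w7zz.png

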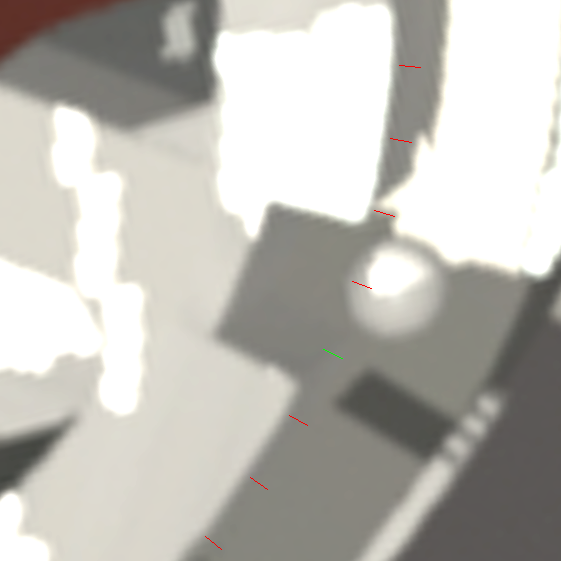

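Request:
{"name": "send_rows", "arguments": {"rows": [[0,0,1.4,0.03],[0,0,0,0]]}}

```text
t: 5.33
ee_pos: [523.4, -131.3, 191.2]
orientation: [1.086, 1.283, -1.078]
ft_force: [0.8, -0.1, 0.2]
width: 0.5
```

```bash
python3 st.py w8; python3 zoom2.py w8 198; cp pics/w8zz.png pics/w8a.png; python3 zoom2.py w8 185.5; python3 -c "
import cv2,numpy as np
cv2.imwrite('pics/w8b.png',cv2.resize(np.hstack([cv2.imread('pics/w8a.png'),cv2.imread('pics/w8zz.png')]),(800,400)))"
```

```text
5.3333 [ 523.4 -131.3  191.2] F [ 0.8 -0.1  0.2] r 32.7 ang 10.8 yang 9.8 tilt [ 0.004  0.002 -1.   ]
```

View pics/w8b.png

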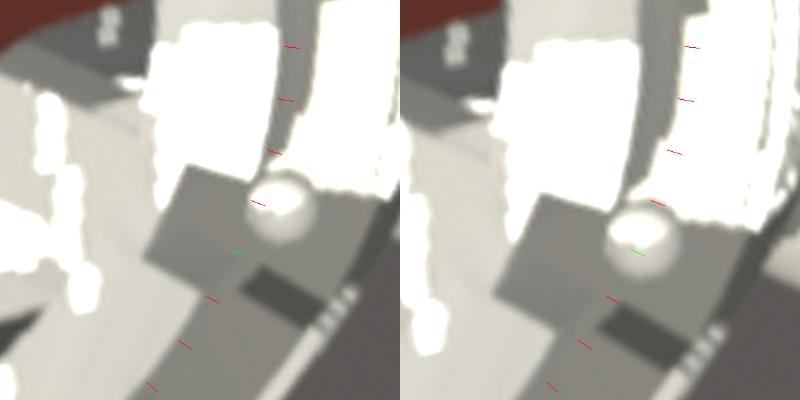

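Notch is at -24.1° and the pin at -23.9°, so they're aligned. I'll back off the web, lift, and go over the hub with the fingers about 20 mm apart so they press symmetrically on the hub ring.

Request:
{"name": "send_rows", "arguments": {"rows": [[0,0,-3,0],[-10,0,0,0],[-10,0,0,0],[-5,0,0,0],[0,0,0,0]]}}

```text
t: 5.8
ee_pos: [522.5, -128.5, 218.8]
orientation: [1.082, 1.285, -1.076]
ft_force: [-0.7, -0.0, 0.5]
width: 0.4
```

```bash
python3 st.py w9; python3 zoom2.py w9 198
python3 - <<'E'
from workcell import ctrl
from h import *
print(toolmove(ctrl.get_obs(),(491.3,-137.4,212))[0])
E
```

```text
5.8 [ 522.5 -128.5  218.8] F [-0.7 -0.   0.5] r 32.4 ang 16.0 yang 10.0 tilt [ 0.003  0.001 -1.   ]
[  6.3976819  -32.20758439   3.37418981]
```

View pics/w9zz.png

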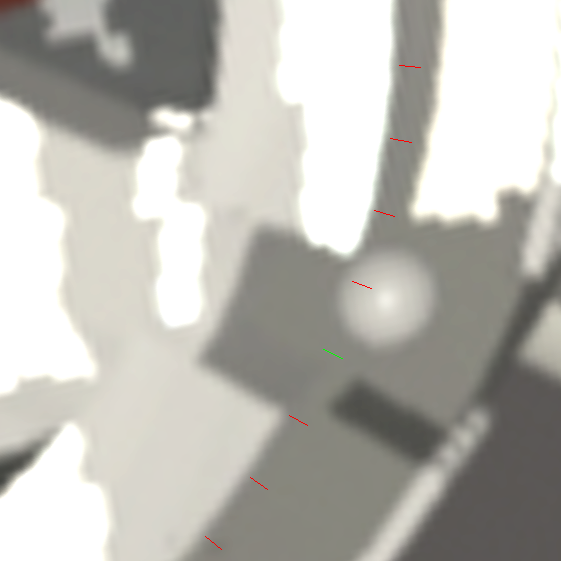

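The plate hasn't moved: notch corners are at (350,255) and (283,408), still about -24°. Moving over the hub.

Request:
{"name": "send_rows", "arguments": {"rows": [[0,-16,1.5,0],[0,-16,2,0],[0,0,0,0],[0,0,0,0]], "fingers": 0.23}}

```text
t: 6.18
ee_pos: [491.5, -137.8, 219.3]
orientation: [1.082, 1.283, -1.075]
ft_force: [-0.0, -0.2, 0.5]
width: 20.2
```

```bash
python3 st.py;python3 - <<'E'
from workcell import ctrl
from h import *
o=ctrl.get_obs();print(o["width"],toolmove(o,(491.3,-137.4,202))[0])
E
```

```text
6.1833 [ 491.5 -137.8  219.3] F [-0.  -0.2  0.5] r 0.5 ang -59.6 yang 10.1 tilt [ 0.006  0.001 -1.   ]
20.21588780999692 [17.28495133 -0.2671698  -0.44743089]
```

Request:
{"name": "send_rows", "arguments": {"rows": [[8,0,0,0],[6,0,0,0],[3,0,0,0],[2,0,0,0],[0,0,0,0]]}}

```text
t: 6.6
ee_pos: [493.8, -137.6, 198.2]
orientation: [1.082, 1.282, -1.074]
ft_force: [-3.2, -0.1, 8.3]
width: 20.4
```

Request:
{"name": "send_rows", "arguments": {"rows": [[1.5,0,0,0],[1,0,0,0]]}}

```text
t: 6.77
ee_pos: [493.8, -137.7, 196.2]
orientation: [1.08, 1.284, -1.074]
ft_force: [-3.9, -0.0, 8.3]
width: 20.4
```

Request:
{"name": "send_rows", "arguments": {"rows": [[1.2,0,0,0],[1,0,0,0]]}}

```text
t: 6.93
ee_pos: [493.8, -137.6, 194.8]
orientation: [1.079, 1.285, -1.075]
ft_force: [-3.2, -0.1, 8.8]
width: 19.8
```

Request:
{"name": "send_rows", "arguments": {"rows": [[1,0,0,0],[0.7,0,0,0]]}}

```text
t: 7.1
ee_pos: [493.8, -137.7, 194.0]
orientation: [1.078, 1.286, -1.076]
ft_force: [-4.1, 0.4, 8.6]
width: 20.3
```

Request:
{"name": "send_rows", "arguments": {"rows": [[1.5,0,0,0],[1.5,0,0,0]]}}

```text
t: 7.27
ee_pos: [493.8, -137.7, 193.1]
orientation: [1.078, 1.287, -1.076]
ft_force: [-9.5, 2.1, 26.8]
width: 20.1
```

Request:
{"name": "send_rows", "arguments": {"rows": [[1.5,0,0,0],[1.5,0,0,0]]}}

```text
t: 7.43
ee_pos: [493.8, -137.7, 193.2]
orientation: [1.077, 1.287, -1.076]
ft_force: [-7.4, 1.0, 16.4]
width: 19.9
```

It bottomed out at 193.1 mm with the force rising to 27 N. Retreating and checking.

Request:
{"name": "send_rows", "arguments": {"rows": [[-3,0,0,0],[-10,0,0,0],[-25,0,0,0],[-25,0,0,0],[-15,-25,0,0],[0,-15,0,0],[0,0,0,0]]}}

```text
t: 8.02
ee_pos: [454.5, -144.4, 275.9]
orientation: [1.075, 1.288, -1.075]
ft_force: [0.1, 0.5, 0.5]
width: 20.1
```

```bash
python3 st.py w10 193; python3 zoom2.py w10 193
python3 - <<'E'
import pickle
from h import *
C=np.array([491.3,-137.4])
d,o=pickle.load(open("w10.pkl","rb"));v,u=np.mgrid[:384,:512];D=d["depth"]
P=np.stack([(u-d["mtx"][0,2])/d["mtx"][0,0]*D,(v-d["mtx"][1,2])/d["mtx"][1,1]*D,D],-1)[D>0]
T=d["world_from_camera"];P=P@T[:3,:3].T+T[:3,3];r=np.hypot(*(P[:,:2]-C).T)
for lo,hi in((50,58),(64,67)):
    s=P[(r>lo)&(r<hi)&(P[:,2]>186)&(P[:,2]<202)];k=np.linalg.lstsq(np.c_[s[:,:2]-C,np.ones(len(s))],s[:,2],rcond=None)[0]
    print(lo,len(s),"med z",np.median(s[:,2]),"slope",k[:2].round(4),k[2])
E
```

```text
8.0167 [ 454.5 -144.4  275.9] F [0.1 0.5 0.5] r 37.4 ang -169.2 yang 10.3 tilt [ 0. -0. -1.]
50 3823 med z 193.3505321789111 slope [-0.0009  0.0007] 193.34619396448383
64 1624 med z 190.31255768204747 slope [-0.0006  0.0012] 190.31593226168837
```

View pics/w10.png

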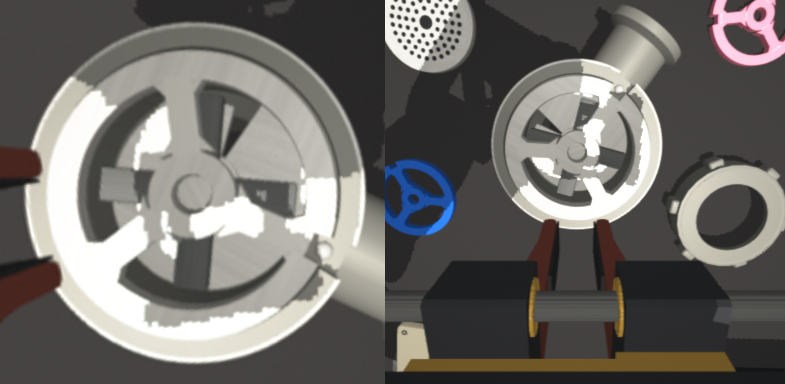

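View pics/w10zz.png

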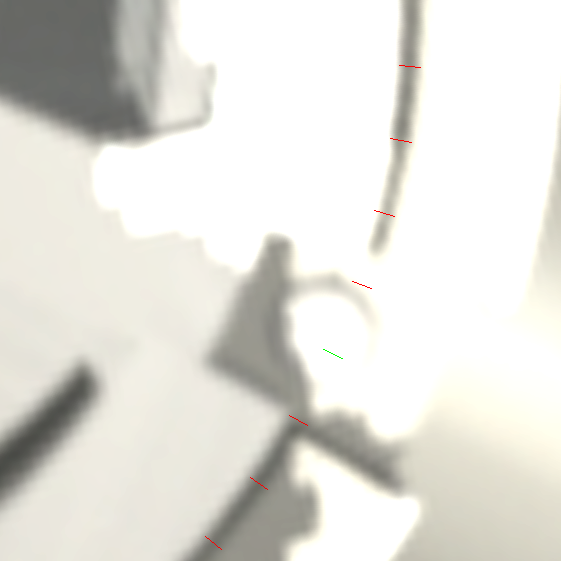

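The rim top is at 193.35 mm, 3.0 mm proud of the mouth face at 190.3 mm. Tilt is below 0.002 rad, the pin sits in the notch at about (330,335) in the zoom, and the fingers are clear. Handing in.

```bash
python3 -c "
from workcell import ctrl
print(ctrl.close_job())"
```

```text
the job is handed in; nothing more can be done
None
```

The plate is turned onto the pin and seated, and I handed the job in at about 8 s of robot time; no verdict is reported. With the closed fingertips in a kidney I pushed the web about 30° clockwise. I then pressed on the hub ring with the fingers slightly apart, at about 8 N, until it stopped at 193.1 mm (27 N at the stop), and lifted clear.

**Last checks:**
- **Seating:** the rim top read 193.35 mm, 3.0 mm above the mouth face, with a tilt of about 0.001 rad.
- **Notch over pin:** before pressing, the notch was at -24.1° and the pin at -23.9°. Afterwards the picture shows the pin in the notch.
- **Clearance:** the tool read about 0.5 N per axis, with the fingers well clear. I did not measure the other parts' positions again, but nothing came near them.

**Disagreements:**
- The three cameras placed the head up to about 5 mm apart, so I used the wrist camera.
- The tool slid about 2 mm sideways at hub contact, with up to 9.5 N of side force while pressing. The final picture shows no harm from it.

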